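# Find the concealed catch of the key box by feel and press it

### The arm

A 6-joint arm with a two-finger parallel gripper is mounted at the origin on the work surface. World frame = base frame: x ahead of the robot, y to its left, z up, the work surface at z = 0. Lengths are in m, angles in degrees, forces in N, time in s.
With the tool pointing down it reaches from about 0.3 to 0.875 m from the base axis. Payload 6.4 kg.
Tool frame: the origin (TCP) lies midway between the tips of the shut fingers; the grasp point (between the pads) lies arm.tcp_to_grasp behind it (arm.tcp_to_grasp is the distance from the TCP to the grasp point, in m); z points along the fingers, y is the direction in which the jaws open and shut (so a half turn about z gives the same grasp; the last joint's range is limited). The gripper opens to 85 mm and grips with 20 to 120 N. Pads are 22 mm wide; open, the fingers measure 114 mm over their backs; the gripper's body (76 mm by 85 mm) begins 54 mm behind the grasp point. The pads swing forward as they close: fully open they stand 13 mm farther back than shut.
Start: joints at [-75.075, 10.359, 92.074, -0, 77.567, -11.82], TCP at [0.259, -0.513, 0.192] pointing down, gripper open.
Joint ranges: [-171.53, 171.53], [-51.25, 118.39], [17.06, 147.69], [-65.23, 245.23], [0, 150.52], [-178.68, 178.68]. Speed limits (degrees/s): [147.25, 147.25, 172.46, 180, 180, 180].

### API

Orientations are given as [roll, pitch, yaw] about the fixed x, y, z axes, in that order (R = Rz(yaw) Ry(pitch) Rx(roll)).
In Python, from station import arm gives the robot as it stands. The module is installed in compiled form; this text tells all that it offers.
- The arm moves only by the tool send_rows, never from a script. Its argument "increments" is a list of rows, each a list of 2 entries, a list of its own where there are three numbers: the shift along the tool's x, y, z in cm, then the turn, a rotation vector about the tool's x, y, z in rad. A call has 1 to 20 rows; each row shifts and turns the commanded pose from where the row before left it, along the tool's axes as they then stand; what a row does not reach is not made up. A row lasts 1/8 s, in which the tool goes at most 62.5 mm and 10.7 degrees, less where a joint would pass 70% of its speed; a pose out of reach is approached as far as the arm can. A call is refused whole if a number of a shift passes 6.25 or a number of a turn 0.188, either way. A call with a gripper value outside its range is refused whole. "grip" is the opening, from 0 (shut) to 1 (fully open), set as the call begins (left out, the last holds). The fingers move at their own pace and stop on an object; "squeeze" is the grip in N (left out, the last holds). Time passes only in rows, so rows that do not move let the fingers close. It gives the time, the measured TCP pose, the force and the opening at its end, in the units of the state.
- arm.observe(): the state, without advancing time (a new reading comes with each control period).
- arm.snapshot(name): name is "scene" or "side" or "wrist"; returns a dict with "pixels" (400x640x3 uint8, red, green, blue), "z_map" (400x640 float32, m along the optical axis (not along the pixel's ray), 0 where there is no reading), "fx", "fy", "cx", "cy" (pixels), "R" (3x3) and "t" (3): a world point X has camera coordinates R X + t. Camera axes: x right, y down, z forward; pixel columns grow to the right and rows downward; lengths in m; the calibration is good to about 2 mm. A picture is of the moment at which its call begins.
- arm.close_job(): hands the job in, once; it reports no verdict.
Trained networks look in the newest picture that a camera, given by its name, has taken for a name from the list of things; names that differ only in an ending like _2 or _b are one class to them, and where a whole thing is asked for, a point or a joint stands for the part that bears it (a point fixed in the world has none). Each returns a list of dicts, best first, with "score" (0 to 1); they miss things now and then, are a little off and sometimes report something else, mostly with a low value. They report only what shows in the picture. A call takes as long as a camera call.
- arm.recognise(camera, name): "at" ([row, column] as shares, 0 to 1, of the picture: columns of its width, rows of its height, amid what is visible of it).
- arm.regions_of(camera, name): "region" (400x640 bool, what is visible of it) and "at" ([row, column] as shares, 0 to 1, of the picture: columns of its width, rows of its height, amid what is visible of it).
- arm.spot_point(camera, name): "at" ([row, column] as shares, 0 to 1, of the picture: columns of its width, rows of its height: a listed point, or the origin of a listed thing).
The state is a dict: "t": time; "joints": joint angles; "qd": joint speeds; "joint_torque": joint torques, N m; "tcp_pos": TCP position; "tcp_rot": TCP orientation; "ft_force": force on the tool from outside, world axes, zero at the start; "moment": the same for the moment, N m; "gripper_width": finger opening in m.
Only numpy, scipy, OpenCV 4.12 (cv2) and the standard library are available. Lean on these libraries where they do the work, as an engineer would, in place of code of your own. Each camera call takes 0.05 s, during which the arm holds its last target. There are 200 camera calls.

### The job

One of the five look-alike recessed tiles in the flat top of the teak key box is the button of a concealed catch: feel across them with your fingertips, pressing each in turn, until you find the one that gives, and press it in so that the hidden key tray springs out. Then let the button come back up and take the hand away, leaving the tray standing out and everything else on the table where it is; nothing is to be picked up.

Things in the scene. Friction and masses are not known exactly. Their poses are not given: they have to be found in the camera images.
- key_box: Low teak key box, fixed to the table, 130 mm (its x) by 300 mm (its y) by 70 mm high, flat top with a dark frame round five pale tiles. Origin at the centre of its underside, z up; its +x face, away from the robot, holds the hidden tray. Place and turn (up to 0.5 rad) vary.
- tile_row (a point): Centre of the middle tile's top, 68.5 mm above the box's origin; axes as the box. Five look-alike tiles, 85 mm (x) by 45 mm (y), centres at y = -108, -54, 0, 54, 108 mm, tops 1.5 mm below the frame, 7 mm ribs between. Four are rigid; one, another each time and not told, is the catch's spring button: only feel finds it.
- catch (a joint): How far the button tile is pressed straight down, in m: 0 at rest, 0.006 at the bottom. It takes about 2 N to start and 5 to 6 N at the bottom, lets the tray go at about 0.004, and springs back when released. It reads 0 while a blind tile is pressed.
- tray (a joint): How far the hidden tray stands out of the box, along the box's +x, in m: 0 shut, 0.040 fully out. It is held shut by the catch; once that lets go, the tray's own spring drives it out within about a second and keeps it out. It has no handle.
- tray_front (a point): Centre of the outer face of the tray's front (264 mm along y by 46 mm high), 31 mm above the table; 65 mm from the box's origin along its +x when shut, 105 mm when out.
- clip_holder: Chrome spring clip holder: round foot 60 mm across, thin stem, clip on top, 88 mm high; beyond the tray's front. Bystander, loose: leave it where it stands. Origin at the centre of its underside.
- glasses_case: Navy hard plastic glasses case, 62 by 160 by 42 mm high, between box and robot. Bystander, loose: leave it where it stands. Origin at the centre of its underside.
- brass_key: Brass-coloured key lying flat, 66 mm long, 4 mm thick, between box and robot. Bystander, loose: leave it where it lies. Origin on its underside near the middle.
- pot: Terracotta pot with a small succulent, 84 mm across, about 95 mm high, off the box's -y end. Bystander, loose: leave it where it stands. Origin at the centre of its underside.
- coin_dish: Round stainless steel coin dish, 100 mm across, 18 mm high, off the box's +y end. Bystander, loose: leave it where it stands. Origin at the centre of its underside.
- balm_jar: Amber glass balm jar with a metal cap, 52 mm across, 45 mm high, beyond the tray's front. Bystander, loose: leave it where it stands. Origin at the centre of its underside.

How it is judged (in metres and radians):
On the way, in this order (a step that is already met when the one before it is completed fails the run):
1. the button tile is pressed in, at least 4 mm deep (value of joint catch above 0.0038 m).
2. the button has come back up and the tray stands out (value of joint catch below 0.0015 m and value of joint tray above 0.03 m), for 0.2 s.
At the end, for the whole second after the job is handed in: The tray stands out by more than 30 mm and is at rest, the button is back up (less than 1.5 mm in), and every bystander is at rest within 20 mm of where it stood (all of step 2 and velocity of joint tray below 0.01 m/s and linear speed of each of clip_holder, glasses_case, brass_key, pot, coin_dish, balm_jar below 0.02 m/s and distance of each of clip_holder, glasses_case, brass_key, pot, coin_dish, balm_jar from where it was at the start of the episode below 0.02 m); the robot touches nothing.
It fails at once if a bystander (clip holder, glasses case, key, pot, dish or jar) is shoved, lifted or carried: more than 20 mm from its start (distance of any of clip_holder, glasses_case, brass_key, pot, coin_dish, balm_jar from where it was at the start of the episode above 0.02 m).
It also fails if it takes over 48 s, if anything falls off the work surface, if the arm or the gripper's body presses on something with over 40 N, if the wrist force passes 120 N, or if a joint passes its speed limit or range.

## Working session

There is one attempt and no reset: what is moved stays moved. The work goes in short steps, Python scripts to look and compute and a tool call to move; the robot and the scene stay as the last step left them, time stands still between calls to the robot, and variables do not carry over. Pictures are saved under pics/ and viewed, about 8 in all and at most 12, crops included, and the job is handed in when it is done.

Besides the shell and the picture viewer there is one more tool, called after ">>>" by a JSON object that holds its "api" and its "payload", one argument or row to a line. send_rows: Moves the arm, as the interface text tells. Its arguments: {"type":"object","properties":{"increments":{"type":"array"},"grip":{"type":"number"},"squeeze":{"type":"number"}},"required":["increments"]}

```bash
mkdir -p pics
cat > h.py <<'E'
import numpy as np, cv2
from station import arm
def world(s,mask=None):
    z=s["z_map"]; v,u=np.nonzero((z>0)&(mask if mask is not None else True)); d=z[v,u]
    P=np.c_[(u-s["cx"])/s["fx"]*d,(v-s["cy"])/s["fy"]*d,d]
    return (P-np.array(s["t"]))@np.array(s["R"])
E
python3 - <<'E'
from h import *
o=arm.observe(); print(o["tcp_pos"],o["tcp_rot"],o["ft_force"],arm.tcp_to_grasp)
ims=[]
for c in ("scene","side"):
    s=arm.snapshot(c); ims.append(s["pixels"])
    cv2.imwrite(f"pics/{c}1.png",s["pixels"][...,::-1])
    for n in ("key_box","glasses_case","brass_key","pot","coin_dish","balm_jar","clip_holder"):
        r=arm.regions_of(c,n)
        if r:
            W=world(s,r[0]["region"]); print(c,n,round(r[0]["score"],2),np.round(np.median(W,0),3),np.round(np.percentile(W,[2,98],axis=0),3).tolist())
            if n=="key_box":
                T=W[(W[:,2]>.063)&(W[:,2]<.076)]
                print("  rect",cv2.minAreaRect((T[:,:2]*1000).astype(np.float32)),len(T),np.median(T[:,2]))
    r=arm.spot_point(c,"tile_row")
    if r:
        a=r[0]["at"]; v,u=int(a[0]*400),int(a[1]*640); m=np.zeros((400,640),bool); m[v-2:v+3,u-2:u+3]=1
        print("tile_row",r[0]["score"],u,v,np.median(world(s,m),0))
E
```

```text
[ 0.25861942 -0.51285805  0.1908932 ] [-1.79903714e+02 -2.20688887e-02  2.67432255e+01] [-0.88245586  0.30251856  0.51171667] 0.0187
scene key_box 0.92 [0.543 0.039 0.065] [[0.42, -0.126, 0.002], [0.551, 0.169, 0.074]]
  rect ((483.9136657714844, 19.293869018554688), (302.40533447265625, 136.64193725585938), 89.57933807373047) 2108 0.0704979777469899
scene glasses_case 0.95 [ 0.347 -0.029  0.041] [[0.31, -0.111, 0.02], [0.366, 0.04, 0.047]]
scene brass_key 0.52 [ 0.348 -0.032  0.041] [[0.308, -0.111, 0.019], [0.369, 0.04, 0.048]]
scene pot 0.91 [ 0.512 -0.193  0.064] [[0.463, -0.24, 0.003], [0.533, -0.166, 0.091]]
scene coin_dish 0.68 [0.469 0.266 0.008] [[0.431, 0.223, 0.002], [0.519, 0.311, 0.02]]
scene clip_holder 0.97 [0.683 0.124 0.009] [[0.654, 0.096, 0.003], [0.709, 0.149, 0.086]]
side key_box 0.73 [0.461 0.105 0.067] [[0.418, -0.126, 0.002], [0.546, 0.167, 0.07]]
  rect ((483.04388427734375, 16.172103881835938), (303.56048583984375, 130.9401397705078), 89.6868896484375) 3489 0.06860045255280348
side glasses_case 0.92 [ 0.332 -0.011  0.04 ] [[0.303, -0.113, -0.001], [0.363, 0.038, 0.042]]
side brass_key 0.53 [0.356 0.099 0.002] [[0.335, 0.083, -0.002], [0.392, 0.116, 0.005]]
side pot 0.86 [ 0.486 -0.189  0.063] [[0.454, -0.242, 0.031], [0.531, -0.168, 0.09]]
side coin_dish 0.62 [0.48  0.26  0.006] [[0.435, 0.22, 0.001], [0.521, 0.306, 0.017]]
side balm_jar 0.61 [ 0.679 -0.07   0.03 ] [[0.662, -0.113, -0.002], [0.729, -0.058, 0.045]]
side clip_holder 0.61 [0.676 0.124 0.007] [[0.652, 0.096, 0.002], [0.703, 0.148, 0.082]]
tile_row 0.8 377 210 [0.48760106 0.01094696 0.06761039]
```

View pics/scene1.png

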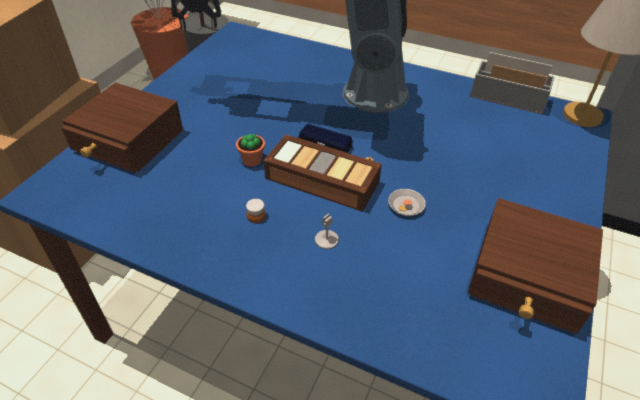

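View pics/side1.png

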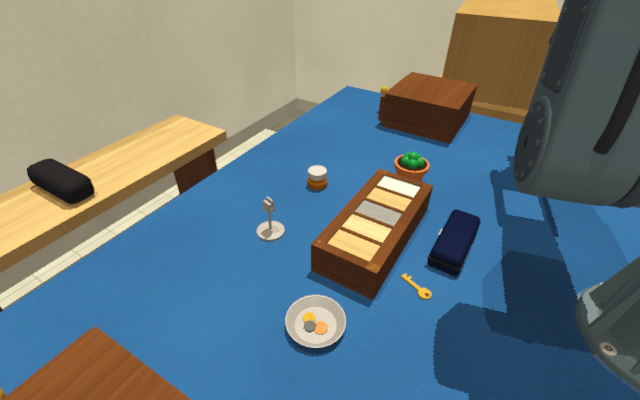

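>>> {"api": "send_rows", "payload": {
  "increments": [
    [[0,0,0],[0,0,0.156]],
    [[0,0,0],[0,0,0.156]],
    [[0,0,0],[0,0,0.155]],
    [[2.25,-4.23,0],[0,0,0]],
    [[2.25,-4.23,0],[0,0,0]],
    [[2.25,-4.23,0],[0,0,0]],
    [[2.25,-4.23,0],[0,0,0]],
    [[2.25,-4.23,0],[0,0,0]],
    [[2.25,-4.23,0],[0,0,0]],
    [[2.25,-4.23,0],[0,0,0]],
    [[2.25,-4.23,0],[0,0,0]],
    [[2.25,-4.23,0],[0,0,0]],
    [[2.25,-4.23,0],[0,0,0]],
    [[0,0,5],[0,0,0]],
    [[0,0,5],[0,0,0]],
    [[0,0,0],[0,0,0]],
    [[0,0,0],[0,0,0]]
  ],
  "grip": 0
}}

```text
t: 3.02
tcp_pos: [0.485, -0.0912, 0.0935]
tcp_rot: [180.0, -0.1, -0.0]
ft_force: [0.6, -0.4, 0.5]
gripper_width: -0.0002
```

Run:
```python
from h import *
s=arm.snapshot("side"); cv2.imwrite("pics/side2.png",cv2.resize(s["pixels"][140:310,270:470,::-1],None,fx=3.5,fy=3.5))
w=arm.snapshot("wrist"); cv2.imwrite("pics/wrist2.png",w["pixels"][...,::-1])
```

```text
(no output)
```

View pics/side2.png

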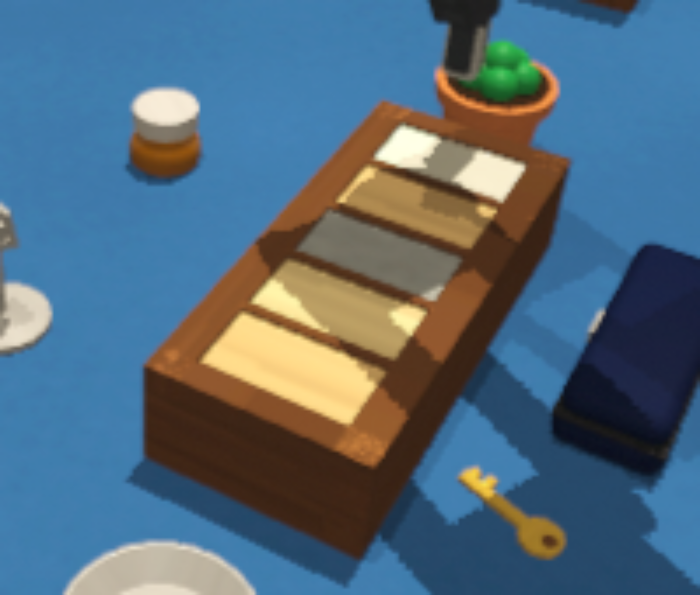

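>>> {"api": "send_rows", "payload": {
  "increments": [
    [[0,0,1.5],[0,0,0]],
    [[0,0,0.4],[0,0,0]],
    [[0,0,0],[0,0,0]]
  ]
}}

```text
t: 3.5
tcp_pos: [0.4834, -0.0904, 0.0723]
tcp_rot: [-180.0, 0.1, -0.0]
ft_force: [-0.4, -0.5, 0.0]
gripper_width: 0.0
```

The crop shows the shut fingertips (about 465,78) over the white end tile, with their shadow on it. The other tiles, the key, the case, the jar and the dish are undisturbed.

>>> {"api": "send_rows", "payload": {
  "increments": [
    [[0,0,0.2],[0,0,0]],
    [[0,0,0.2],[0,0,0]],
    [[0,0,0],[0,0,0]]
  ]
}}

```text
t: 3.88
tcp_pos: [0.4838, -0.0905, 0.0687]
tcp_rot: [-180.0, 0.0, -0.0]
ft_force: [-0.2, -0.8, -0.3]
gripper_width: -0.0002
```

>>> {"api": "send_rows", "payload": {
  "increments": [
    [[0,0,0.1],[0,0,0]],
    [[0,0,0],[0,0,0]]
  ]
}}

```text
t: 4.12
tcp_pos: [0.4838, -0.0905, 0.0678]
tcp_rot: [-180.0, 0.0, -0.0]
ft_force: [0.8, 0.4, -0.7]
gripper_width: -0.0002
```

>>> {"api": "send_rows", "payload": {
  "increments": [
    [[0,0,0.1],[0,0,0]],
    [[0,0,0],[0,0,0]]
  ]
}}

```text
t: 4.38
tcp_pos: [0.4838, -0.0905, 0.0667]
tcp_rot: [-180.0, 0.0, -0.0]
ft_force: [0.2, -1.1, 0.5]
gripper_width: 0.0002
```

>>> {"api": "send_rows", "payload": {
  "increments": [
    [[0,0,0.1],[0,0,0]],
    [[0,0,0],[0,0,0]]
  ]
}}

```text
t: 4.62
tcp_pos: [0.4838, -0.0905, 0.0657]
tcp_rot: [-180.0, 0.0, -0.0]
ft_force: [0.1, -0.2, 0.6]
gripper_width: 0.0002
```

>>> {"api": "send_rows", "payload": {
  "increments": [
    [[0,0,0.1],[0,0,0]],
    [[0,0,0],[0,0,0]]
  ]
}}

```text
t: 4.88
tcp_pos: [0.4838, -0.0905, 0.0647]
tcp_rot: [-180.0, 0.0, -0.0]
ft_force: [0.6, -0.9, 0.6]
gripper_width: -0.0
```

>>> {"api": "send_rows", "payload": {
  "increments": [
    [[0,0,0.1],[0,0,0]],
    [[0,0,0],[0,0,0]]
  ]
}}

```text
t: 5.12
tcp_pos: [0.4838, -0.0905, 0.0637]
tcp_rot: [-180.0, 0.0, -0.0]
ft_force: [0.1, 0.0, 0.7]
gripper_width: -0.0001
```

Run:
```python
from h import *
s=arm.snapshot("side"); cv2.imwrite("pics/side3.png",cv2.resize(s["pixels"][140:310,270:470,::-1],None,fx=3.5,fy=3.5))
```

```text
(no output)
```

View pics/side3.png

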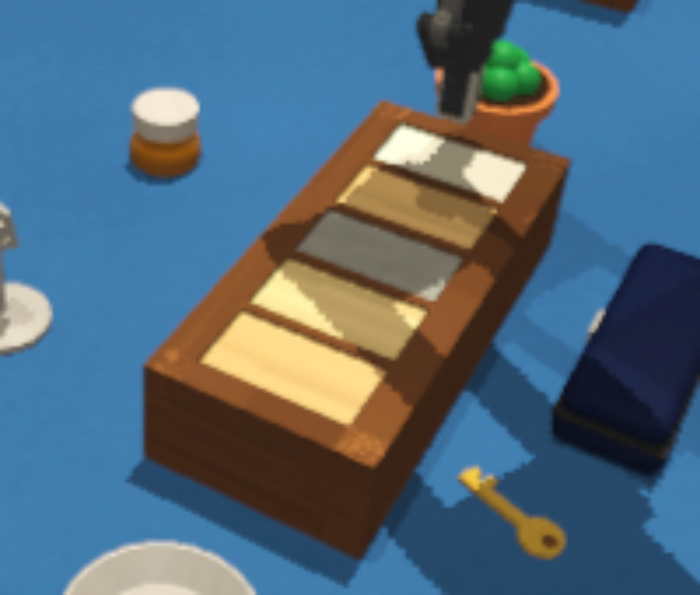

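The fingertip appears at about (455,115), outside or above the box's far end. That disagrees with the pose reading, so I'll project the TCP and read the depth there.

Run:
```python
from h import *
for c in ("side","scene"):
    s=arm.snapshot(c); o=arm.observe(); R=np.array(s["R"]);t=np.array(s["t"])
    def pr(X):
        p=R@np.array(X)+t; return np.round([s["fx"]*p[0]/p[2]+s["cx"],s["fy"]*p[1]/p[2]+s["cy"]],1)
    print(c,"tcp px",pr(o["tcp_pos"]),"tilerow px",pr([.4835,.018,.0685]),"end corners",[pr([.4835+a*.065,.018+b*.15,.07]) for a in(-1,1) for b in (-1,1)])
    W=world(s); 
    m=(abs(W[:,0]-.484)<.04)&(abs(W[:,1]+.09)<.05)&(W[:,2]>.078)&(W[:,2]<.14)
    print(m.sum(),np.round(np.percentile(W[m],[2,50,98],axis=0),3).tolist() if m.any() else "")
    if c=="side":
        for (a,b) in [(455,112),(460,100),(455,150),(490,175)]:
            u,v=270+a/3.5,140+b/3.5; k=np.zeros((400,640),bool);k[int(v),int(u)]=1; print((a,b),np.round(world(s,k),3))
    v,u=np.nonzero(s["z_map"]>0)
    # wall: highest low points near tcp
    n=(np.abs(W[:,:2]-o["tcp_pos"][:2])<.09).all(1)&(W[:,2]>.1)&(W[:,2]<.2)
    print("near",n.sum(),np.round(np.percentile(W[n],[2,50,98],axis=0),3).tolist() if n.any() else "")
    cv2.imwrite(f"pics/{c}4.png",s["pixels"][...,::-1])
```

```text
side tcp px [397.1 187.4] tilerow px [377.5 212.2] end corners [array([432.5, 185. ]), array([376.7, 273.8]), array([378.2, 168.1]), array([310.1, 244.3])]
157 [[0.473, -0.097, 0.103], [0.48, -0.082, 0.122], [0.494, -0.076, 0.138]]
(455, 112) [[ 0.48  -0.078  0.113]]
(460, 100) [[ 0.48  -0.08   0.122]]
(455, 150) [[ 0.485 -0.11   0.067]]
(490, 175) [[ 0.455 -0.089  0.069]]
near 665 [[0.467, -0.142, 0.107], [0.476, -0.074, 0.172], [0.496, -0.03, 0.199]]
scene tcp px [286.6 152.5] tilerow px [321.5 162.1] end corners [array([284.3, 133.9]), array([380.8, 163.1]), array([262.5, 160.2]), array([363.7, 193. ])]
97 [[0.478, -0.1, 0.106], [0.492, -0.083, 0.125], [0.498, -0.074, 0.139]]
near 615 [[0.474, -0.144, 0.113], [0.494, -0.086, 0.173], [0.502, -0.029, 0.199]]
```

Run:
```python
from h import *
a=cv2.imread("pics/side4.png")[60:230,330:480]; w=arm.snapshot("wrist")["pixels"][...,::-1]
a=cv2.resize(a,None,fx=2.4,fy=2.4,interpolation=cv2.INTER_CUBIC)
w=cv2.resize(w,(420,262)); a=np.vstack([a,np.zeros((0,a.shape[1],3),np.uint8)])
H=max(a.shape[0],w.shape[0]); p=lambda i:np.vstack([i,np.zeros((H-i.shape[0],i.shape[1],3),np.uint8)])
cv2.imwrite("pics/zoom5.png",np.hstack([p(a),p(w)]))
print(arm.observe()["joints"])
```

```text
[-2.44453861e+01  9.08226172e+00  1.09871845e+02  2.47190060e-03
  6.10421817e+01  6.55681827e+01]
```

View pics/zoom5.png

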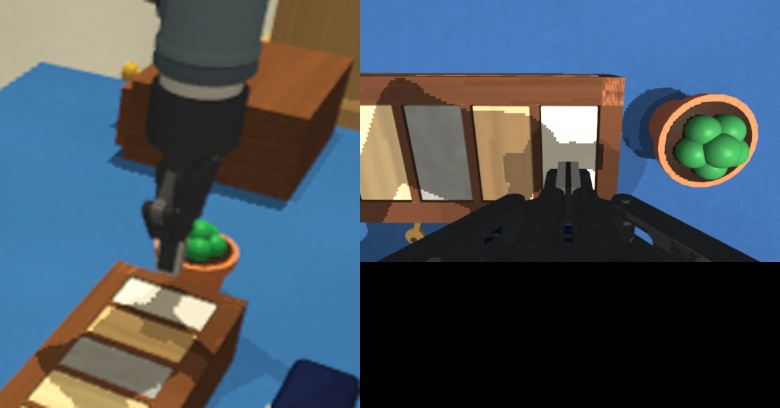

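The left view shows the shut fingertips about 35 mm above the white tile. The wrist view shows them centred on it in y. So the reported TCP z (0.064) disagrees with both depth cameras (tip about 0.103) and with the lack of any contact force. I'll trust the cameras and go on down by feel.

>>> {"api": "send_rows", "payload": {
  "increments": [
    [[0,0,0.8],[0,0,0]],
    [[0,0,0.8],[0,0,0]],
    [[0,0,0.6],[0,0,0]],
    [[0,0,0],[0,0,0]]
  ]
}}

```text
t: 5.82
tcp_pos: [0.4832, -0.0902, 0.041]
tcp_rot: [-180.0, 0.1, -0.0]
ft_force: [-0.1, -0.4, 0.4]
gripper_width: -0.0003
```

Run:
```python
from h import *
for c in ("side","scene"):
    s=arm.snapshot(c); W=world(s); o=arm.observe()
    m=(abs(W[:,0]-.484)<.03)&(abs(W[:,1]+.085)<.025)&(W[:,2]>.0745)&(W[:,2]<.12)
    print(c,o["tcp_pos"],o["ft_force"],m.sum(),np.round(np.percentile(W[m],[2,50,98],axis=0),3).tolist())
```

```text
side [ 0.48358218 -0.09041948  0.04136281] [-0.03628134 -0.1631478  -0.32893459] 146 [[0.472, -0.097, 0.079], [0.479, -0.082, 0.099], [0.493, -0.076, 0.115]]
scene [ 0.48386967 -0.09053973  0.04170074] [ 0.27767631 -0.08891299  0.40217898] 98 [[0.478, -0.1, 0.081], [0.492, -0.083, 0.104], [0.498, -0.074, 0.119]]
```

>>> {"api": "send_rows", "payload": {
  "increments": [
    [[0,0,0.4],[0,0,0]],
    [[0,0,0.2],[0,0,0]],
    [[0,0,0.1],[0,0,0]],
    [[0,0,0],[0,0,0]]
  ]
}}

```text
t: 6.42
tcp_pos: [0.4838, -0.0905, 0.0347]
tcp_rot: [-180.0, 0.0, -0.0]
ft_force: [0.3, -0.6, 0.5]
gripper_width: -0.0002
```

>>> {"api": "send_rows", "payload": {
  "increments": [
    [[0,0,0.1],[0,0,0]],
    [[0,0,0],[0,0,0]]
  ]
}}

```text
t: 6.68
tcp_pos: [0.4838, -0.0905, 0.0338]
tcp_rot: [-180.0, 0.0, -0.0]
ft_force: [0.1, 0.5, 0.2]
gripper_width: -0.0
```

>>> {"api": "send_rows", "payload": {
  "increments": [
    [[0,0,0.1],[0,0,0]],
    [[0,0,0],[0,0,0]]
  ]
}}

```text
t: 6.92
tcp_pos: [0.4838, -0.0905, 0.0327]
tcp_rot: [-180.0, 0.0, -0.0]
ft_force: [-0.4, 0.1, 0.6]
gripper_width: 0.0004
```

>>> {"api": "send_rows", "payload": {
  "increments": [
    [[0,0,0.1],[0,0,0]],
    [[0,0,0],[0,0,0]]
  ]
}}

```text
t: 7.18
tcp_pos: [0.4838, -0.0905, 0.0317]
tcp_rot: [-180.0, 0.0, -0.0]
ft_force: [-0.3, -0.4, -0.5]
gripper_width: -0.0001
```

>>> {"api": "send_rows", "payload": {
  "increments": [
    [[0,0,0.1],[0,0,0]],
    [[0,0,0],[0,0,0]]
  ]
}}

```text
t: 7.42
tcp_pos: [0.4838, -0.0905, 0.0307]
tcp_rot: [-180.0, 0.0, -0.0]
ft_force: [0.3, 0.3, -1.1]
gripper_width: -0.0004
```

>>> {"api": "send_rows", "payload": {
  "increments": [
    [[0,0,0.1],[0,0,0]],
    [[0,0,0],[0,0,0]]
  ]
}}

```text
t: 7.68
tcp_pos: [0.4838, -0.0905, 0.0297]
tcp_rot: [-180.0, 0.0, -0.0]
ft_force: [-0.0, 0.0, 0.9]
gripper_width: -0.0002
```

>>> {"api": "send_rows", "payload": {
  "increments": [
    [[0,0,0.1],[0,0,0]],
    [[0,0,0],[0,0,0]]
  ]
}}

```text
t: 7.92
tcp_pos: [0.484, -0.0906, 0.0291]
tcp_rot: [180.0, -0.0, -0.0]
ft_force: [-1.0, 0.3, 4.6]
gripper_width: -0.0001
```

>>> {"api": "send_rows", "payload": {
  "increments": [
    [[0,0,0.1],[0,0,0]],
    [[0,0,0],[0,0,0]]
  ]
}}

```text
t: 8.18
tcp_pos: [0.484, -0.0906, 0.029]
tcp_rot: [180.0, 0.0, 0.0]
ft_force: [-5.8, 2.1, 13.9]
gripper_width: -0.0
```

>>> {"api": "send_rows", "payload": {
  "increments": [
    [[0,0,0.1],[0,0,0]],
    [[0,0,0],[0,0,0]]
  ]
}}

```text
t: 8.43
tcp_pos: [0.484, -0.0906, 0.029]
tcp_rot: [180.0, 0.0, 0.0]
ft_force: [-10.9, 3.1, 24.7]
gripper_width: 0.0001
```

Tile 1 (the white one) is rigid: the reading stops at z = 0.029 and the force climbs about 10 N per mm. Next tile.

>>> {"api": "send_rows", "payload": {
  "increments": [
    [[0,0,-1],[0,0,0]],
    [[0,-2.7,0],[0,0,0]],
    [[0,-2.7,0],[0,0,0]],
    [[0,0,0],[0,0,0]],
    [[0,0,0.5],[0,0,0]],
    [[0,0,0.3],[0,0,0]],
    [[0,0,0.1],[0,0,0]],
    [[0,0,0.1],[0,0,0]],
    [[0,0,0],[0,0,0]]
  ]
}}

```text
t: 9.55
tcp_pos: [0.4839, -0.0372, 0.0289]
tcp_rot: [180.0, 0.1, -0.0]
ft_force: [-11.8, 2.5, 26.1]
gripper_width: 0.0001
```

Tile 2 is rigid too.

>>> {"api": "send_rows", "payload": {
  "increments": [
    [[0,0,-1],[0,0,0]],
    [[0,-2.7,0],[0,0,0]],
    [[0,-2.7,0],[0,0,0]],
    [[0,0,0],[0,0,0]],
    [[0,0,0.5],[0,0,0]],
    [[0,0,0.3],[0,0,0]],
    [[0,0,0.1],[0,0,0]],
    [[0,0,0.1],[0,0,0]],
    [[0,0,0],[0,0,0]]
  ]
}}

```text
t: 10.68
tcp_pos: [0.4839, 0.0166, 0.0289]
tcp_rot: [180.0, 0.1, -0.0]
ft_force: [-11.3, 1.0, 27.0]
gripper_width: 0.0002
```

>>> {"api": "send_rows", "payload": {
  "increments": [
    [[0,0,-1],[0,0,0]],
    [[0,-2.7,0],[0,0,0]],
    [[0,-2.7,0],[0,0,0]],
    [[0,0,0],[0,0,0]],
    [[0,0,0.5],[0,0,0]],
    [[0,0,0.3],[0,0,0]],
    [[0,0,0.1],[0,0,0]],
    [[0,0,0.1],[0,0,0]],
    [[0,0,0],[0,0,0]]
  ]
}}

```text
t: 11.8
tcp_pos: [0.4839, 0.0706, 0.029]
tcp_rot: [180.0, 0.1, -0.0]
ft_force: [-11.7, 0.5, 27.4]
gripper_width: -0.0002
```

>>> {"api": "send_rows", "payload": {
  "increments": [
    [[0,0,-1],[0,0,0]],
    [[0,-2.7,0],[0,0,0]],
    [[0,-2.7,0],[0,0,0]],
    [[0,0,0],[0,0,0]],
    [[0,0,0.5],[0,0,0]],
    [[0,0,0.3],[0,0,0]],
    [[0,0,0.1],[0,0,0]],
    [[0,0,0.1],[0,0,0]],
    [[0,0,0],[0,0,0]]
  ]
}}

```text
t: 12.92
tcp_pos: [0.484, 0.125, 0.0269]
tcp_rot: [180.0, -0.0, -0.0]
ft_force: [-0.7, -2.8, 4.0]
gripper_width: -0.0
```

Tile 5 gives: it has sunk 2 mm at only 4 N. I'll press it further in.

>>> {"api": "send_rows", "payload": {
  "increments": [
    [[0,0,0.1],[0,0,0]],
    [[0,0,0.1],[0,0,0]],
    [[0,0,0.1],[0,0,0]],
    [[0,0,0.05],[0,0,0]],
    [[0,0,0],[0,0,0]],
    [[0,0,0],[0,0,0]]
  ]
}}

```text
t: 13.68
tcp_pos: [0.4842, 0.1255, 0.0235]
tcp_rot: [180.0, -0.0, -0.0]
ft_force: [0.2, -2.5, 4.0]
gripper_width: -0.0003
```

Run:
```python
from h import *
s=arm.snapshot("scene"); cv2.imwrite("pics/scene6.png",cv2.resize(s["pixels"][100:260,220:440,::-1],None,fx=3.5,fy=3.5))
W=world(s); m=(W[:,2]>.012)&(W[:,2]<.05)&(abs(W[:,1]-.018)<.12)&(W[:,0]>.53)&(W[:,0]<.62)
print(np.round(np.percentile(W[m,0],[2,25,50,75,98]),3),arm.observe()["ft_force"],arm.observe()["tcp_pos"])
```

```text
[0.531 0.586 0.587 0.589 0.591] [-0.38348098 -3.61033321  3.08840122] [0.48426037 0.12545675 0.02345723]
```

View pics/scene6.png

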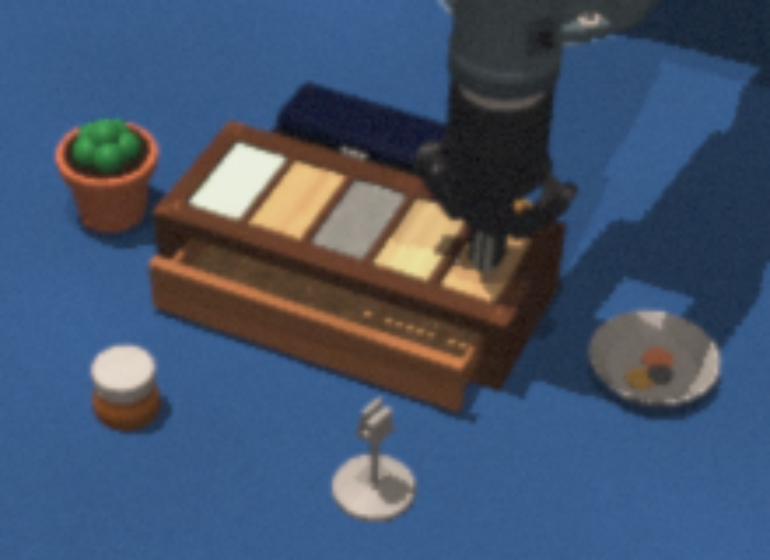

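The picture shows the tray standing out along the whole front (front edge from about (150,280) to (470,385)), with its face at x ≈ 0.588, i.e. fully out. The jar (125,385), clip holder (373,470), dish (655,360) and pot (107,170) are where they were. Now I'll release the button and lift the hand straight up.

>>> {"api": "send_rows", "payload": {
  "increments": [
    [[0,0,-0.3],[0,0,0]],
    [[0,0,-0.5],[0,0,0]],
    [[0,0,-2],[0,0,0]],
    [[0,0,-4],[0,0,0]],
    [[0,0,-4],[0,0,0]],
    [[0,0,-4],[0,0,0]],
    [[0,0,0],[0,0,0]],
    [[0,0,0],[0,0,0]],
    [[0,0,0],[0,0,0]],
    [[0,0,0],[0,0,0]]
  ]
}}

```text
t: 14.98
tcp_pos: [0.4831, 0.1255, 0.17]
tcp_rot: [-180.0, 0.1, -0.0]
ft_force: [0.5, -0.6, -0.4]
gripper_width: 0.0001
```

Run:
```python
from h import *
for c in ("scene","side"):
    s=arm.snapshot(c); cv2.imwrite(f"pics/{c}7.png",cv2.resize(s["pixels"][100:350,220:480,::-1],None,fx=2.3,fy=2.3))
    W=world(s); m=(W[:,2]>.012)&(W[:,2]<.05)&(abs(W[:,1]-.018)<.12)&(W[:,0]>.53)&(W[:,0]<.62)
    print(c,"tray x",np.round(np.percentile(W[m,0],[50,98]),3))
    for i in range(5):
        y=-.09+.054*i; k=(abs(W[:,0]-.484)<.03)&(abs(W[:,1]-y)<.015)&(W[:,2]<.08); print(i+1,k.sum(),np.median(W[k,2]) if k.any() else "")
    for n in ("glasses_case","brass_key","pot","coin_dish","balm_jar","clip_holder"):
        r=arm.regions_of(c,n)
        if r: w=world(s,r[0]["region"]); print(n,np.round(np.median(w,0),3),np.round(np.percentile(w,[2,98],axis=0),3).tolist())
print(arm.observe()["ft_force"])
```

```text
scene tray x [0.587 0.592]
1 168 0.06894186118084963
2 157 0.06931539640380384
3 170 0.06941585654811672
4 176 0.06952934219287049
5 183 0.06922099099659161
glasses_case [ 0.347 -0.03   0.041] [[0.309, -0.11, 0.018], [0.366, 0.04, 0.047]]
brass_key [ 0.51  -0.194  0.064] [[0.455, -0.242, 0.001], [0.533, -0.166, 0.092]]
pot [ 0.51  -0.194  0.064] [[0.417, -0.245, 0.0], [0.533, -0.166, 0.092]]
coin_dish [0.468 0.266 0.008] [[0.432, 0.224, 0.002], [0.518, 0.308, 0.021]]
balm_jar [ 0.697 -0.073  0.039] [[0.664, -0.102, 0.001], [0.712, -0.055, 0.049]]
clip_holder [0.684 0.124 0.009] [[0.647, 0.095, 0.001], [0.708, 0.149, 0.087]]
side tray x [0.578 0.579]
1 208 0.0670846376288575
2 247 0.06723671114654958
3 284 0.06711416016827518
4 330 0.0672498354326434
5 389 0.06729885739322145
glasses_case [ 0.332 -0.009  0.04 ] [[0.304, -0.108, 0.006], [0.362, 0.038, 0.042]]
brass_key [0.353 0.101 0.002] [[0.335, 0.084, -0.002], [0.391, 0.116, 0.005]]
pot [ 0.485 -0.19   0.064] [[0.454, -0.23, 0.032], [0.529, -0.167, 0.09]]
coin_dish [0.48  0.26  0.006] [[0.434, 0.218, 0.001], [0.522, 0.307, 0.018]]
balm_jar [ 0.679 -0.069  0.032] [[0.662, -0.102, 0.001], [0.706, -0.058, 0.045]]
clip_holder [0.677 0.123 0.007] [[0.653, 0.095, 0.0], [0.705, 0.148, 0.085]]
[-0.47061165 -0.53961599  0.20981148]
```

View pics/side7.png

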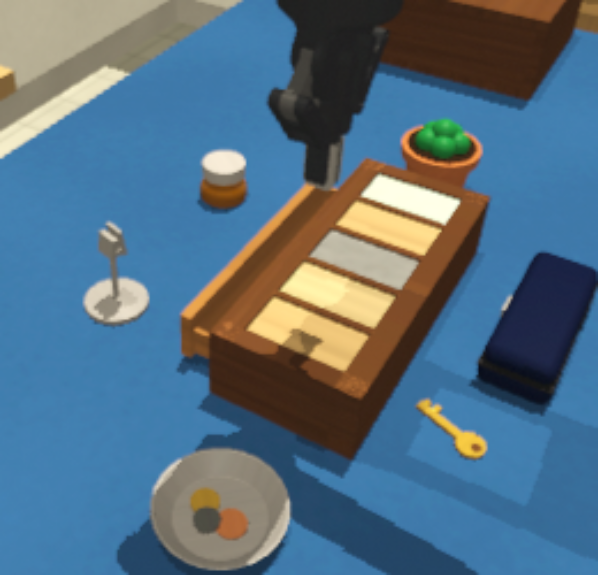

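The tray stands out (edge from (185,330) to (310,190)), tile 5 is level with the others, the hand is clear above, and every bystander is where it was.

```bash
python3 -c "
from station import arm
print(arm.close_job(), arm.observe()['t'])"
```

```text
the job is handed in; nothing more can be done
the job is handed in; nothing more can be done
```

I found the catch and the hidden tray is out. I pressed the five tiles in turn: the first four were rigid, taking about 25 N with no travel. The fifth, at the box's +y end, gave at about 4 N. I pressed it about 5.5 mm, let it come back up, lifted the hand straight up and handed the job in at about 16 s.

**Last checks:**
- **Tray:** the scene camera put its front face at x ≈ 0.588, so it is fully out.
- **Button:** tile 5 is level with the other tiles to within a few tenths of a millimetre.
- **Bystanders:** all six are within a few millimetres of where they started.
- **Hand:** it touches nothing, and the wrist force is only noise.

**What disagreed:**
- **TCP height:** the reported height was about 39 mm lower than the fingertips really were. I took the height from the cameras and from contact instead.
- **Scene camera and key:** the scene camera's detector took other things for the brass key, so its position comes from the side camera alone.
- **Force at the bottom:** I read 3 to 4 N near the bottom of the press, less than the 5 to 6 N stated.

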